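# Seat the lens barrel in the sprung V-block

## Task

First park the orange dust cap, rim down and knob up, in the round pocket of the white dock and let go of it. Then take the black lens barrel off its foam rest, lay it centred along the sprung V-block and press it down (you may let it settle and push on its top) so that it bears squarely on both walls of the V, not forced sideways against one, with the red pointer in the green band; press only on the lens, and finish while still holding it pressed there. Leave the jar, the solder reel and the bottle where they stand.

Things in the scene. Friction and masses are not known exactly. Their poses are not given: they have to be found in the camera images.
- cap_center (a point): orange dust cap, 40 mm diameter skirt 14 mm high, hollow and open underneath (the rim), with a finger knob 16 mm diameter and 18 mm tall upright on the middle of its closed top; 32 mm high in all, 40 g. It starts rim down and knob up on the bench. The point is on its axis, half-way up (16 mm above the rim); z points out of the knob
- dock_hole0 (a point): white dock, a fixed square block 76 x 76 mm, 16 mm high, with one round pocket 43 mm in diameter and 8 mm deep in its top. The point is the centre of the pocket's mouth, at the top face (16 mm above the bench); the pocket floor is 8 mm below it; z up
- lens_center (a point): black lens barrel, a plain cylinder 32 mm in diameter and 110 mm long, with a glass at each end and a brass and a steel ring 24 mm either side of the middle, about 120 g. It starts lying level in the foam rest, its axis 40 mm above the bench. The point is on its axis, half-way along; x runs along its axis (y and z depend on how it has rolled)
- rest_axis (a point): foam rest, fixed: a 116 x 60 x 6 mm grey base with two black foam saddles, each 18 mm long, 40 mm either side of its middle, that carry the barrel near its ends and leave 62 mm free between them to grasp the barrel round its middle. The point is where the middle of the barrel lies at the start, 40 mm above the bench; x runs along the barrel
- v_axis (a point): aluminium sprung carriage with two 90 degree V supports, each 18 mm long, 40 mm either side of its middle, 62 mm free between. The point is where the middle of the seated barrel's axis lies, 78 mm above the bench with the carriage up, and moves with it; x along the V, z up. V bottom 22.6 mm below it, V wall tops 1.5 mm below and 21 mm either side; carriage plate top 38 mm below it
- fixture_top (a point): dark fixed base of the sprung V-block, 180 x 100 mm; the point is the middle of its top, 12 mm above the bench, under the middle of the V; x along the V. At 81 mm along +x stands a white post 30 mm wide, top 58 mm above the bench, with a green band; beside it, at 75 mm, the carriage carries a thin red pointer bar 56 mm wide
- carriage (a joint): how far the V-block carriage is pressed down, m: 0 up, 0.016 at its bottom stop. Its spring needs about 3 N to start it and 1 N more for each mm; the lens alone does not push it down. The pointer stands in the green band from 0.004 to 0.012 (about 6 to 14 N of push)
- flux_jar: bystander: white jar with red lid, 52 mm diameter, 50 mm high; origin at the centre of its underside
- solder_reel: bystander: metal solder reel standing on its flange, 52 mm diameter, 28 mm high; origin at the centre of its underside
- cleaner: bystander: small green bottle with blue cap, 38 mm diameter, 90 mm high; origin at the centre of its underside
There are look-alikes about, which are no part of the job. What is shaped like the part that bears cap_center but yellow is not meant.

How it is judged:
On the way, in this order (a step that is already met when the one before it is completed fails the run):
1. the dust cap sits rim down in the dock's pocket, released (horizontal distance between cap_center and dock_hole0 below 0.004 m and z of cap_center in the frame of dock_hole0 between 0.004 and 0.0105 m and angle between cap_center's own z axis and vertical below 0.12 rad and contact force between the fingers and cap below 0.1 N), for 0.2 s.
2. the lens barrel has been taken off its rest (distance between lens_center and rest_axis above 0.06 m), for 0.1 s.
At the end, for the whole second after the job is handed in: Cap rim down on the pocket floor (4 mm, 0.12 rad), untouched. Lens still in the V: within 12 mm lengthwise, 2.5 mm across and in height, 0.06 rad; over 0.6 N on both walls of both supports; carriage 4 to 12 mm down, fingers bearing on the lens (over 2 N), robot off the carriage (all of step 1 and x of lens_center in the frame of v_axis between -0.012 and 0.012 m and y of lens_center in the frame of v_axis between -0.0025 and 0.0025 m and z of lens_center in the frame of v_axis between -0.0025 and 0.0025 m and angle between the x axis of lens_center and the x axis of v_axis, either way round below 0.06 rad and contact force between lens and carriage_c3 above 0.6 N and contact force between lens and carriage_c4 above 0.6 N and contact force between lens and carriage_c5 above 0.6 N and contact force between lens and carriage_c6 above 0.6 N and value of joint carriage between 0.004 and 0.012 m and contact force between the fingers and lens above 2 N and contact force between each of the fingers, the arm and carriage below 0.5 N and linear speed of lens below 0.02 m/s); the arm keeps its last pose, push and grip.
It fails at once if a bystander (flux_jar) moved more than 20 mm (distance of flux_jar from where it was at the start of the episode above 0.02 m).
It fails at once if a bystander (solder_reel) moved more than 20 mm (distance of solder_reel from where it was at the start of the episode above 0.02 m).
It fails at once if a bystander (cleaner) moved more than 20 mm (distance of cleaner from where it was at the start of the episode above 0.02 m).
It also fails if it takes over 72 s, if anything falls off the work surface, if the arm or the gripper's body presses on something with over 40 N, if the wrist force passes 120 N, or if a joint passes its speed limit or range.

## Robot

A 6-joint arm with a two-finger parallel gripper is mounted at the origin on the work surface. World frame = base frame: x ahead of the robot, y to its left, z up, the work surface at z = 0. Lengths are in m, angles in rad, forces in N, time in s.
With the tool pointing down it reaches from about 0.35 to 1 m from the base axis. Payload 7.1 kg.
Tool frame: the origin (TCP) lies on the centre line of the jaws, within the pads' length; the fingertips stand 14 mm ahead of it and the grasp point (between the pads) lies 5 mm behind it; z points along the fingers, y is the direction in which the jaws open and shut (so a half turn about z gives the same grasp; the last joint's range is limited). The gripper opens to 85 mm and grips with 20 to 120 N. Pads are 22 mm wide; open, the fingers measure 114 mm over their backs; the gripper's body (76 mm by 85 mm) begins 54 mm behind the grasp point. The pads swing forward as they close: fully open they stand 13 mm farther back than shut.
Start: joints at [1.135, 0.423, 1.63, -0, 1.089, -0.019], TCP at [0.253, 0.571, 0.245] pointing down, gripper open.
Joint ranges: [-3, 3], [-0.9, 2.11], [0.09, 2.58], [-1.31, 4.45], [0.11, 2.69], [-2.54, 2.54]. Speed limits (rad/s): [2.39, 2.39, 3.01, 3.14, 3.14, 3.14].

## Interface

Orientations are given as a unit quaternion [w, x, y, z].
In Python, from rig import env gives the robot as it stands.
- The arm moves only by the tool drive_tool, never from a script. Its argument "commands" is text: rows parted by semicolons, each of 6 numbers parted by spaces: the shift along the tool's x, y, z in m, then the turn, a rotation vector about the tool's x, y, z in rad. In form: dx dy dz wx wy wz; .... A call has 1 to 20 rows; each row shifts and turns the commanded pose from where the row before left it, along the tool's axes as they then stand; what a row does not reach is not made up. A row lasts 1/12 s, in which the tool goes at most 41.7 mm and 7.16 degrees, less where a joint would pass 70% of its speed; a pose out of reach is approached as far as the arm can. A call is refused whole if a number of a shift passes 0.0417 or a number of a turn 0.125, either way. A call with a gripper value outside its range is refused whole. "claw" is the finger opening in m, from 0 to 0.0854, set as the call begins (left out, the last holds). The fingers move at their own pace and stop on an object; "grip_force" is the grip in N (left out, the last holds). Time passes only in rows, so rows that do not move let the fingers close. It gives the time, the measured TCP pose, the force and the opening at its end, in the units of the state.
- env.observe(): the state, without advancing time (a new reading comes with each control period).
- env.camera(name): name is "side" or "top" or "wrist"; returns (picture, depth): 400x640x3 uint8, blue, green, red; 400x640 float32, m along the optical axis (not along the pixel's ray), 0 where there is no reading.
- env.calibration(name): a dict with "intrinsics" (3x3 intrinsics, pixels), "R" (3x3) and "t" (3): a world point X has camera coordinates R X + t. Camera axes: x right, y down, z forward; pixel columns grow to the right and rows downward; lengths in m; the calibration is good to about 2 mm. A picture is of the moment at which its call begins: read the wrist's pose just before it. calibration takes no time and is no camera call; for the wrist camera it gives the pose at the moment of the call.
- env.close_job(): hands the job in, once; it reports no verdict.
Trained networks look in the newest picture that a camera, given by its name, has taken for a name from the list of things; names that differ only in an ending like _2 or _b are one class to them, and where a whole thing is asked for, a point or a joint stands for the part that bears it (a point fixed in the world has none). Each returns a list of dicts, best first, with "confidence" (0 to 1); they miss things now and then, are a little off and sometimes report something else, mostly with a low value. They report only what shows in the picture. A call takes as long as a camera call. They do not tell look-alikes from the thing itself.
- env.spot_in(camera, label): "point" ([x, y, z] in m, in the coordinates of the camera as it stood for that picture, good to about 4 mm: the middle of the surface that is visible of it).
The state is a dict: "t": time; "q": joint angles; "joint_vel": joint speeds; "joint_efforts": joint torques, N m; "tcp_pos": TCP position; "eef_rot": TCP orientation; "force": force on the tool from outside, world axes, zero at the start; "torque": the same for the moment, N m; "width": opening from 0.0 (shut) to 1.0 (fully open).
Only numpy, scipy, OpenCV 4.12 (cv2) and the standard library are available. Lean on these libraries where they do the work, as an engineer would, in place of code of your own. Each camera call takes 0.05 s, during which the arm holds its last target.

## Working session

There is one attempt and no reset: what is moved stays moved. The work goes in short steps, Python scripts to look and compute and a tool call to move; the robot and the scene stay as the last step left them, time stands still between calls to the robot, and variables do not carry over. Pictures are saved under pics/ and viewed, and the job is handed in when it is done.

Besides the shell and the picture viewer there is one more tool, called as name(argument=value, ...) on one line, values as JSON. drive_tool: Moves the arm, as the interface text tells. Its arguments: {"type":"object","properties":{"commands":{"type":"string"},"claw":{"type":"number"},"grip_force":{"type":"number"}},"required":["commands"]}

```bash
ls; mkdir -p pics; cat > h.py <<'E'
import numpy as np, cv2
from rig import env
def shot(n,f):
    p,d=env.camera(n); cv2.imwrite('pics/'+f+'.png',p); np.save('pics/'+f+'.npy',d); return p,d
def w(n,pt,c=None):
    c=c or env.calibration(n); return np.array(c['R']).T@(np.array(pt)-np.array(c['t']))
def cloud(n,d,c=None):
    c=c or env.calibration(n);K=np.array(c['intrinsics']);v,u=np.mgrid[:d.shape[0],:d.shape[1]]
    P=np.stack([(u-K[0,2])/K[0,0]*d,(v-K[1,2])/K[1,1]*d,d],-1)
    return (P-np.array(c['t']))@np.array(c['R'])
E
python3 - <<'E'
from h import *
for n in ['top','side','wrist']:
    shot(n,n+'0')
    if n=='wrist': continue
    for l in ['cap_center','dock_hole0','lens_center','rest_axis','v_axis','fixture_top','carriage','flux_jar','solder_reel','cleaner']:
        try:
            for r in env.spot_in(n,l)[:3]: print(n,l,round(r['confidence'],2),w(n,r['point']).round(3))
        except Exception as e: print(n,l,e)
s=env.observe();print(s['t'],s['tcp_pos'],s['eef_rot'],s['width'])
E
```

```text
pics
top cap_center 0.72 [ 0.699 -0.28   0.017]
top cap_center 0.63 [ 0.686 -0.2    0.01 ]
top cap_center 0.53 [ 0.605 -0.189  0.018]
top dock_hole0 0.94 [ 0.463 -0.221  0.017]
top lens_center 0.85 [ 0.575 -0.023  0.056]
top rest_axis 0.93 [ 0.579 -0.021  0.006]
top v_axis 0.92 [0.514 0.223 0.041]
top fixture_top 0.88 [0.511 0.219 0.013]
top carriage 0.87 [0.511 0.226 0.04 ]
top flux_jar 0.72 [0.774 0.155 0.049]
top solder_reel 0.67 [0.398 0.008 0.031]
top cleaner 0.52 [0.514 0.226 0.042]
top cleaner 0.49 [ 0.787 -0.121  0.062]
side cap_center 0.75 [ 0.699 -0.289  0.017]
side cap_center 0.73 [ 0.604 -0.194  0.015]
side cap_center 0.71 [ 0.617 -0.276  0.014]
side dock_hole0 0.68 [ 0.46  -0.221  0.017]
side lens_center 0.84 [ 0.568 -0.034  0.052]
side rest_axis 0.64 [ 0.578 -0.037  0.001]
side v_axis 0.55 [0.518 0.219 0.04 ]
side fixture_top 0.71 [0.501 0.209 0.013]
side carriage 0.93 [0.515 0.217 0.04 ]
side flux_jar 0.75 [0.775 0.141 0.037]
side solder_reel 0.7 [0.393 0.004 0.03 ]
side cleaner 0.66 [ 0.789 -0.128  0.051]
1.15 [0.25299822 0.57148025 0.24532051] [-6.14282820e-06  2.06921407e-01  9.78357568e-01 -5.34224277e-06] 0.9978528638534989
```

View pics/top0.png

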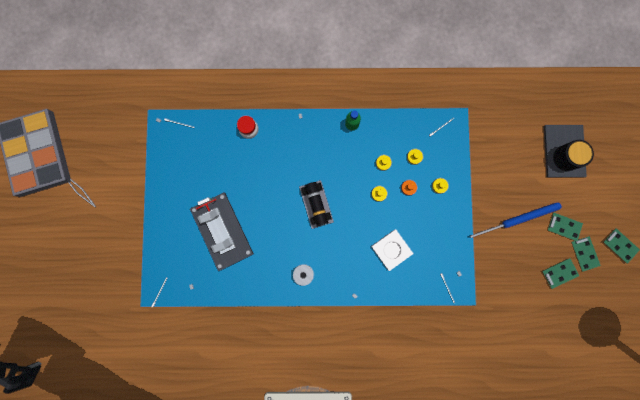

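View pics/side0.png

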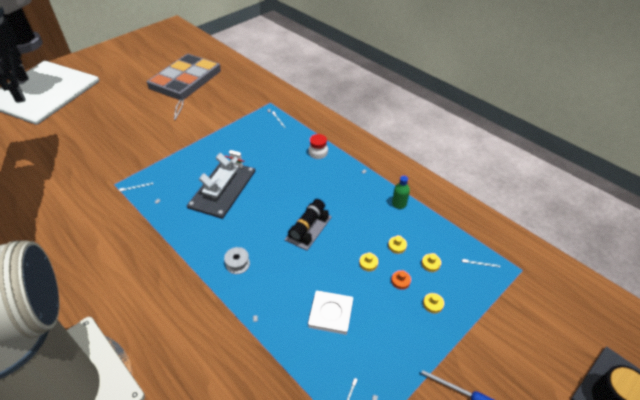

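```bash
python3 - <<'E'
from h import *
p=cv2.imread('pics/top0.png');d=np.load('pics/top0.npy')
X=cloud('top',d)
hsv=cv2.cvtColor(p,cv2.COLOR_BGR2HSV)
m=((hsv[...,0]<14)&(hsv[...,1]>180)&(hsv[...,2]>120)); m[:, :360]=0;m[:,460:]=0;m[:140]=0;m[250:]=0
print(m.sum(), np.argwhere(m).mean(0), X[m].mean(0), X[m][:,2].min(),X[m][:,2].max())
# white dock
md=(X[...,2]>.012)&(X[...,2]<.02)&(hsv[...,1]<60); md[:,:365]=0;md[:,425:]=0;md[:225]=0;md[280:]=0
pts=X[md][:,:2].astype(np.float32); print('dock',cv2.minAreaRect(pts),X[md][:,2].mean())
# barrel
mb=X[...,2]>.035; mb[:,:295]=0;mb[:,340:]=0;mb[:170]=0;mb[235:]=0
pts=X[mb]; r=cv2.minAreaRect(pts[:,:2].astype(np.float32));print('lens',r,pts[:,2].max()); 
# fixture
mf=X[...,2]>.008; mf[:,:185]=0;mf[:,258:]=0;mf[:188]=0;mf[275:]=0
pts=X[mf];print('fix',cv2.minAreaRect(pts[:,:2].astype(np.float32)),pts[:,2].max())
mf=mf&(X[...,2]>.033)
pts=X[mf];print('carr',cv2.minAreaRect(pts[:,:2].astype(np.float32)),pts[:,2].max())
print(np.array(env.calibration('top')['intrinsics']),env.calibration('top')['R'],env.calibration('top')['t'])
a=cv2.resize(p[140:280,360:460],None,fx=4,fy=4,interpolation=cv2.INTER_CUBIC)
b=cv2.resize(p[180:280,180:260],None,fx=5,fy=5,interpolation=cv2.INTER_CUBIC)
c=np.zeros((560,800,3),np.uint8);c[:560,:400]=a;c[:500,400:]=b;cv2.imwrite('pics/crop.png',c)
E
```

```text
150 [187.34666667 408.68666667] [ 0.62105254 -0.26231305  0.02449561] 0.007939458048728623 1.140224216928888
dock ((0.46133512258529663, -0.21711519360542297), (0.07566025853157043, 0.07644078880548477), 34.749385833740234) 0.015647514841539093
lens ((0.5489756464958191, -0.030203137546777725), (0.16872280836105347, 0.04633773863315582), 16.01396369934082) 1.140224216928888
fix ((0.528620719909668, 0.13489776849746704), (0.1952236294746399, 0.31626930832862854), 11.27481460571289) 1.140224216928888
carr ((0.48151135444641113, 0.1379368156194687), (0.3359529674053192, 0.11831022053956985), 64.89537048339844) 1.140224216928888
[[436.62521154   0.         321.72928172]
 [  0.         436.62521154 204.28341773]
 [  0.           0.           1.        ]] [[-0.00416141 -0.99999018 -0.00152277]
 [-0.99477983  0.00429498 -0.10195417]
 [ 0.10195971  0.00109055 -0.99478793]] [-0.03560278  0.57780859  1.08703413]
```

View pics/crop.png

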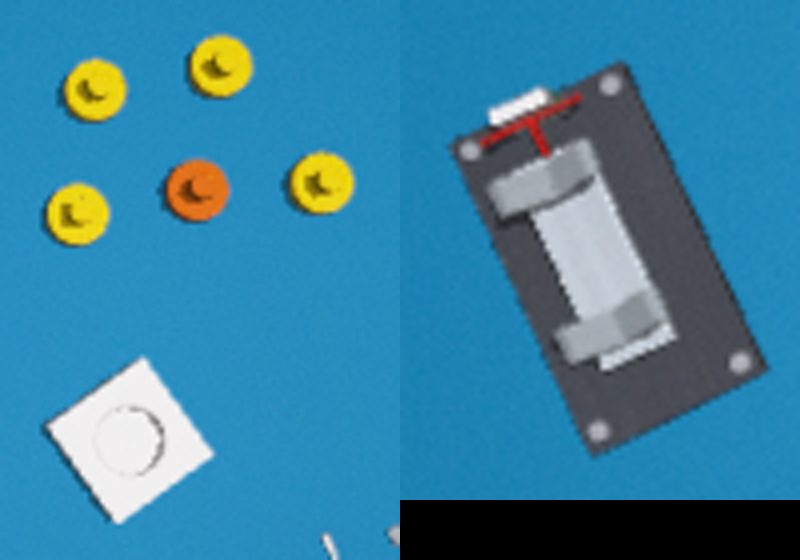

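View pics/wrist0.png

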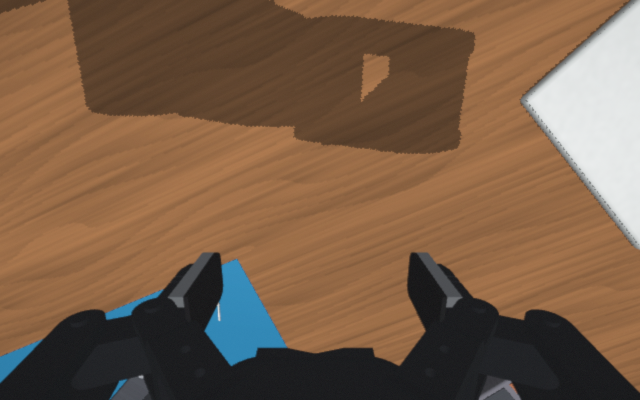

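```bash
cat >> h.py <<'E'
def ray(n,u,v,z,c=None):
    c=c or env.calibration(n);K=np.array(c['intrinsics']);R=np.array(c['R']);t=np.array(c['t'])
    o=-R.T@t;dd=R.T@np.array([(u-K[0,2])/K[0,0],(v-K[1,2])/K[1,1],1]);return o+dd*(z-o[2])/dd[2]
from scipy.spatial.transform import Rotation as Ro
def totool(dw):
    s=env.observe();q=s['eef_rot'];R=Ro.from_quat([q[1],q[2],q[3],q[0]]).as_matrix();return R.T@np.array(dw)
def goto(p,yaw=None):
    """delta in tool axes to reach TCP p; yaw: world angle of desired tool y (mod pi)"""
    s=env.observe();q=s['eef_rot'];R=Ro.from_quat([q[1],q[2],q[3],q[0]]).as_matrix()
    print('t',round(s['t'],2),'tcp',s['tcp_pos'].round(4),'d tool',(R.T@(np.array(p)-s['tcp_pos'])).round(4),'ty yaw',np.arctan2(R[1,1],R[0,1]).round(3),'tilt',(R[:,2]).round(4),'F',np.round(s['force'],2),'w',round(s['width'],3))
    if yaw is not None:
        e=(yaw-np.arctan2(R[1,1],R[0,1])+np.pi/2)%np.pi-np.pi/2; print('wz',-e)
E
python3 - <<'E'
from h import *
p=cv2.imread('pics/top0.png');d=np.load('pics/top0.npy')
X=cloud('top',d);ok=(X[...,2]<.12)
hsv=cv2.cvtColor(p,cv2.COLOR_BGR2HSV)
m=((hsv[...,0]<14)&(hsv[...,1]>150)&(hsv[...,2]>80)); m[:, :390]=0;m[:,425:]=0;m[:170]=0;m[205:]=0
(c,r)=cv2.minEnclosingCircle(np.argwhere(m)[:,::-1].astype(np.float32));print(c,r,ray('top',*c,.014), r*1.08/436)
mb=ok&(X[...,2]>.035); mb[:,:295]=0;mb[:,340:]=0;mb[:170]=0;mb[235:]=0
pts=X[mb]; print('lens',cv2.minAreaRect(pts[:,:2].astype(np.float32)),pts[:,2].max())
for lo in (.008,.033,.06):
  mf=ok&(X[...,2]>lo); mf[:,:185]=0;mf[:,258:]=0;mf[:188]=0;mf[275:]=0
  if lo<.02: mf&=X[...,2]<.016
  pts=X[mf];print('fix',lo,cv2.minAreaRect(pts[:,:2].astype(np.float32)),pts[:,2].max())
goto([.619,-.262,.25])
E
```

```text
(408.7053527832031, 187.23214721679688) 7.44378662109375 [ 0.62287268 -0.26457582  0.014     ] 0.018438737501791858
lens ((0.5770565867424011, -0.022143643349409103), (0.11029350012540817, 0.04633773863315582), 16.01396369934082) 0.06009323282854865
fix 0.008 ((0.5110756158828735, 0.2234519124031067), (0.18020150065422058, 0.10012602061033249), 25.923532485961914) 0.01598915454328929
fix 0.033 ((0.5239120125770569, 0.22978772222995758), (0.14079463481903076, 0.055110130459070206), 26.43071174621582) 0.08021117076403948
fix 0.06 ((0.5264518857002258, 0.2314540445804596), (0.13282763957977295, 0.05333101749420166), 25.90856170654297) 0.08021117076403948
t 1.15 tcp [0.253  0.5715 0.2453] d tool [-0.6721 -0.6139 -0.0047] ty yaw 1.154 tilt [-0. -0. -1.] F [ 0.2   0.29 -0.08] w 0.998
```

drive_tool(commands="-0.028 -0.0256 0 0 0 0;-0.028 -0.0256 0 0 0 0;-0.028 -0.0256 0 0 0 0;-0.028 -0.0256 0 0 0 0;-0.028 -0.0256 0 0 0 0;-0.028 -0.0256 0 0 0 0;-0.028 -0.0256 0 0 0 0;-0.028 -0.0256 0 0 0 0;-0.028 -0.0256 0 0 0 0;-0.028 -0.0256 0 0 0 0;-0.028 -0.0256 0 0 0 0;-0.028 -0.0256 0 0 0 0;-0.028 -0.0256 0 0 0 0;-0.028 -0.0256 0 0 0 0;-0.028 -0.0256 0 0 0 0;-0.028 -0.0256 0 0 0 0;-0.028 -0.0256 0 0 0 0;-0.028 -0.0256 0 0 0 0;-0.028 -0.0256 0 0 0 0;-0.028 -0.0256 0 0 0 0", claw=0.035, grip_force=25)

```text
t: 2.82
tcp_pos: [0.5582, -0.1254, 0.2455]
eef_rot: [0.0, 0.207, 0.978, 0.0]
force: [0.3, 1.1, -1.3]
width: 0.411
```

```bash
python3 - <<'E'
from h import *
shot('wrist','w1')
goto([.622,-.264,.15]);print(env.observe()['q'])
c=env.calibration('wrist');R=np.array(c['R']);print('cam pos',-R.T@np.array(c['t']),'axis',R[2])
E
```

```text
t 2.87 tcp [ 0.5614 -0.1308  0.246 ] d tool [-0.1091 -0.0969  0.0967] ty yaw 1.152 tilt [ 0.0041 -0.0036 -1.    ] F [ 2.7  -4.77  0.57] w 0.412
[-0.24831061  0.34957564  1.74199804 -0.00281244  1.04514292 -1.39877661]
cam pos [ 0.4957155  -0.10129978  0.37473124] axis [ 0.26384808 -0.11829832 -0.95728245]
```

View pics/w1.png

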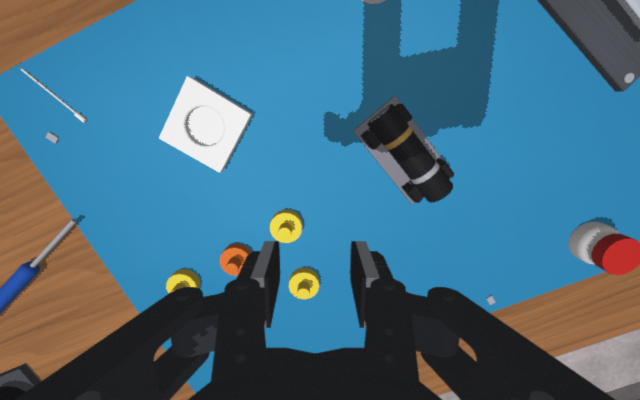

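```bash
cat > meas.py <<'E'
from h import *
import sys
def cap(p,d,c):
    X=cloud('wrist',d,c);hsv=cv2.cvtColor(p,cv2.COLOR_BGR2HSV)
    m=((hsv[...,0]>3)&(hsv[...,0]<14)&(hsv[...,1]>190)&(X[...,2]>.006)&(X[...,2]<.05)&(np.hypot(X[...,0]-.622,X[...,1]+.264)<.05))
    m=m.astype(bool);P=X[m]
    if len(P)<50: return None
    a=P[np.abs(P[:,2]-.014)<.003];k=P[P[:,2]>.029]
    print('cap skirt',cv2.minEnclosingCircle(a[:,:2].astype(np.float32)),len(a),'knob',k.mean(0),len(k))
def dock(p,d,c):
    X=cloud('wrist',d,c);near=(np.hypot(X[...,0]-.461,X[...,1]+.217)<.075)
    m=near&(np.abs(X[...,2]-.016)<.003);print('dock',cv2.minAreaRect(X[m][:,:2].astype(np.float32)),m.sum())
    f=near&(np.abs(X[...,2]-.008)<.003)&(np.hypot(X[...,0]-.461,X[...,1]+.217)<.03)
    print('floor',cv2.minEnclosingCircle(X[f][:,:2].astype(np.float32)),X[f].mean(0),f.sum())
def lens(p,d,c):
    X=cloud('wrist',d,c);m=(X[...,2]>.046)&(X[...,2]<.065)&(np.hypot(X[...,0]-.577,X[...,1]+.022)<.08)
    P=X[m];print('lens',cv2.minAreaRect(P[:,:2].astype(np.float32)),P[:,2].max(),m.sum())
E
python3 - <<'E'
from meas import *
c=env.calibration('wrist');p,d=shot('wrist','w2')
cap(p,d,c);dock(p,d,c);lens(p,d,c);goto([.622,-.264,.15])
E
```

```text
cap skirt ((0.6237103343009949, -0.26452454924583435), 0.018650908023118973) 152 knob [ 0.62498227 -0.26495064  0.03239882] 83
dock ((0.4628271162509918, -0.21767699718475342), (0.07658396661281586, 0.0764574483036995), 34.91961669921875) 3755
floor ((0.46258240938186646, -0.21856126189231873), 0.021409159526228905) [ 0.46225952 -0.21873989  0.00857174] 1136
lens ((0.5795066356658936, -0.023797854781150818), (0.11098633706569672, 0.031018437817692757), 16.682382583618164) 0.05881778594442417 3113
t 2.92 tcp [ 0.56   -0.128   0.2456] d tool [-0.1119 -0.0987  0.096 ] ty yaw 1.15 tilt [ 0.0026 -0.0017 -1.    ] F [-0.91  0.51  0.47] w 0.408
```

drive_tool(commands="-0.019 -0.0165 0.014 0 0 0;-0.019 -0.0165 0.024 0 0 0;-0.019 -0.0165 0.024 0 0 0;-0.019 -0.0165 0.024 0 0 0;-0.019 -0.0165 0.024 0 0 0;-0.018 -0.0165 0.024 0 0 0;0 0 0.012 0 0 0;0 0 0 0 0 0;0 0 0 0 0 0")

```text
t: 3.67
tcp_pos: [0.6201, -0.2586, 0.0986]
eef_rot: [-0.001, 0.207, 0.978, 0.0]
force: [-0.4, -0.4, 0.9]
width: 0.41
```

```bash
python3 - <<'E'
from meas import *
c=env.calibration('wrist');p,d=shot('wrist','w3')
cap(p,d,c);goto([.6235,-.2645,.03])
E
```

```text
cap skirt ((0.6239969730377197, -0.2649337649345398), 0.018969763070344925) 116 knob [ 0.62647873 -0.26428066  0.03233698] 104
t 3.72 tcp [ 0.6209 -0.2586  0.0999] d tool [-0.0048 -0.0043  0.0698] ty yaw 1.155 tilt [-3.e-04  4.e-04 -1.e+00] F [ 0.42 -0.41 -0.36] w 0.412
```

View pics/w3.png

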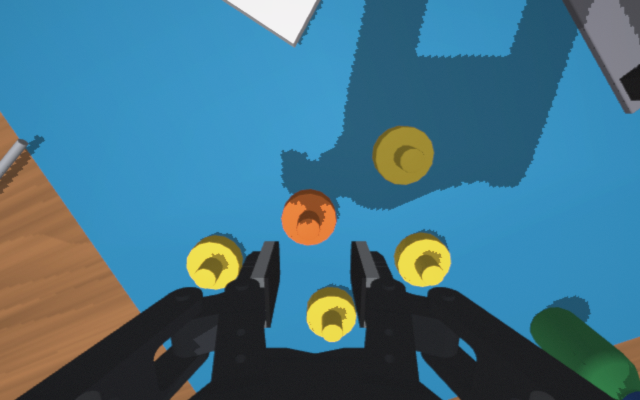

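drive_tool(commands="-0.0053 -0.0042 0.012 0 0 0;0 0 0.018 0 0 0;0 0 0.018 0 0 0;0 0 0.014 0 0 0;0 0 0.007 0 0 0;0 0 0 0 0 0;0 0 0 0 0 0")

```text
t: 4.3
tcp_pos: [0.6244, -0.2655, 0.0305]
eef_rot: [0.0, 0.207, 0.978, -0.0]
force: [0.0, 0.0, 0.4]
width: 0.41
```

```bash
python3 - <<'E'
from meas import *
c=env.calibration('wrist');p,d=shot('wrist','w4')
cap(p,d,c);goto([.624,-.2646,.03])
E
```

```text
cap skirt ((0.6240814924240112, -0.2651806175708771), 0.019167285412549973) 553 knob [ 0.62574088 -0.26675101  0.0324934 ] 360
t 4.35 tcp [ 0.6248 -0.2658  0.0311] d tool [0.0012 0.0008 0.0011] ty yaw 1.154 tilt [ 1.1e-03 -5.0e-04 -1.0e+00] F [ 0.05  0.19 -0.63] w 0.415
```

View pics/w4.png

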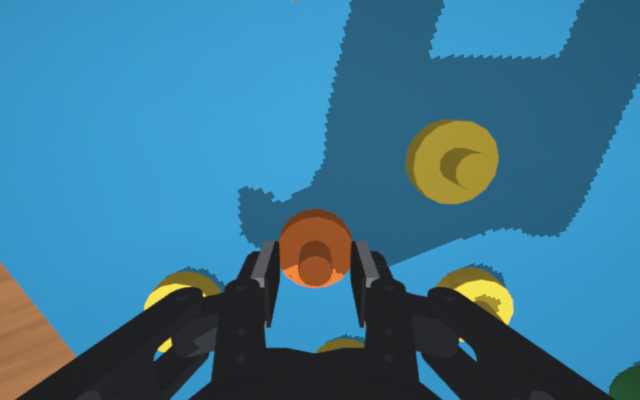

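Knob at (316,262), centred between the pads. Closing.

drive_tool(commands="0 0 0 0 0 0;0 0 0 0 0 0;0 0 0 0 0 0;0 0 0 0 0 0;0 0 0 0 0 0;0 0 0 0 0 0", claw=0.0, grip_force=30)

```text
t: 4.85
tcp_pos: [0.6249, -0.266, 0.0315]
eef_rot: [0.001, 0.207, 0.978, -0.0]
force: [-1.5, 0.6, 6.1]
width: 0.167
```

drive_tool(commands="0 0 -0.01 0 0 0;0 0 -0.02 0 0 0;0 0 -0.02 0 0 0;0 0 -0.02 0 0 0;0 0 0 0 0 0;0 0 0 0 0 0")

```text
t: 5.35
tcp_pos: [0.6249, -0.266, 0.102]
eef_rot: [0.001, 0.207, 0.978, -0.0]
force: [0.5, -0.3, -0.4]
width: 0.166
```

```bash
python3 - <<'E'
from meas import *
c=env.calibration('wrist');p,d=shot('wrist','w5')
X=cloud('wrist',d,c);hsv=cv2.cvtColor(p,cv2.COLOR_BGR2HSV)
m=((hsv[...,0]>3)&(hsv[...,0]<14)&(hsv[...,1]>190)&(np.hypot(X[...,0]-.624,X[...,1]+.265)<.04))
P=X[m];print(len(P),np.histogram(P[:,2],20))
goto([.4625,-.2185,.12])
E
```

```text
696 (array([  2,   3,   2,   3,   2,   9, 195,  81,   2,   4,   0,   0,   1,
         1,   4,   4,   2,   1, 187, 193]), array([0.07510379, 0.07657062, 0.07803745, 0.07950428, 0.08097111,
       0.08243795, 0.08390478, 0.08537161, 0.08683844, 0.08830527,
       0.0897721 , 0.09123894, 0.09270577, 0.0941726 , 0.09563943,
       0.09710626, 0.09857309, 0.10003993, 0.10150676, 0.10297359,
       0.10444042]))
t 5.4 tcp [ 0.6241 -0.2656  0.1007] d tool [ 0.1668 -0.0223 -0.0194] ty yaw 1.154 tilt [ 4.e-04 -2.e-04 -1.e+00] F [-0.15  0.72 -1.17] w 0.172
```

View pics/w5.png

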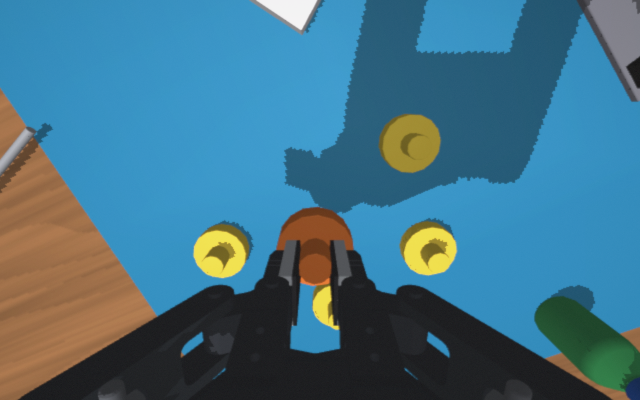

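drive_tool(commands="0.012 -0.0015 0 0 0 0;0.024 -0.003 0 0 0 0;0.03 -0.004 0 0 0 0;0.03 -0.004 0 0 0 0;0.03 -0.004 0 0 0 0;0.024 -0.003 0.005 0 0 0;0.012 -0.002 0.005 0 0 0;0.0038 -0.001 0.006 0 0 0;0 0 0 0 0 0;0 0 0 0 0 0")

```text
t: 6.23
tcp_pos: [0.4639, -0.2193, 0.0837]
eef_rot: [-0.0, 0.207, 0.978, 0.0]
force: [0.4, -0.3, 0.0]
width: 0.168
```

```bash
cat >> meas.py <<'E'
def held(p,d,c):
    t=env.observe()['tcp_pos'];X=cloud('wrist',d,c);hsv=cv2.cvtColor(p,cv2.COLOR_BGR2HSV)
    m=((hsv[...,0]>3)&(hsv[...,0]<14)&(hsv[...,1]>190)&(np.hypot(X[...,0]-t[0],X[...,1]-t[1])<.04))
    P=X[m];s=P[(P[:,2]<t[2]-.013)&(P[:,2]>t[2]-.021)]
    print('held',cv2.minEnclosingCircle(s[:,:2].astype(np.float32)),s[:,2].mean(),'off from tcp',np.array(cv2.minEnclosingCircle(s[:,:2].astype(np.float32))[0])-t[:2])
    # circle fit of far edge
E
python3 - <<'E'
from meas import *
c=env.calibration('wrist');p,d=shot('wrist','w6')
dock(p,d,c);held(p,d,c)
goto([.4634,-.219,.045])
E
```

```text
dock ((0.46298035979270935, -0.21771042048931122), (0.07623337209224701, 0.07684396952390671), 34.950111389160156) 6994
floor ((0.46290451288223267, -0.21764972805976868), 0.021574892103672028) [ 0.45538435 -0.21364084  0.00858757] 1354
held ((0.4630386531352997, -0.21870099008083344), 0.019409066066145897) 0.0667752299191206 off from tcp [-0.00148016  0.0008389 ]
t 6.28 tcp [ 0.4645 -0.2195  0.084 ] d tool [0.0013 0.     0.039 ] ty yaw 1.154 tilt [ 5.e-04 -2.e-04 -1.e+00] F [-0.47 -0.5   0.11] w 0.172
```

View pics/w6.png

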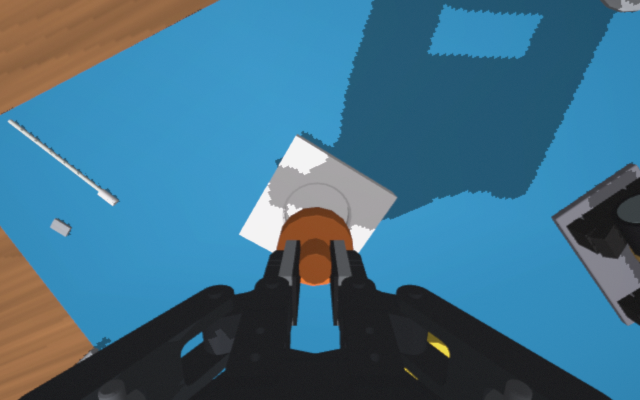

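drive_tool(commands="0.0004 0.0009 0.008 0 0 0;0 0 0.01 0 0 0;0 0 0.008 0 0 0;0 0 0.006 0 0 0;0 0 0.004 0 0 0;0 0 0.002 0 0 0;0 0 0 0 0 0;0 0 0 0 0 0")

```text
t: 6.95
tcp_pos: [0.4635, -0.2182, 0.0463]
eef_rot: [-0.0, 0.207, 0.978, 0.0]
force: [0.1, -0.4, -0.9]
width: 0.168
```

```bash
python3 - <<'E'
from meas import *
c=env.calibration('wrist');p,d=shot('wrist','w7')
dock(p,d,c);held(p,d,c)
goto([.4634,-.219,.04])
E
```

```text
dock ((0.46293017268180847, -0.21755455434322357), (0.07639291882514954, 0.07668618857860565), 34.916255950927734) 10691
floor ((0.4627138376235962, -0.21750682592391968), 0.02150835655629635) [ 0.45174378 -0.21198025  0.00863368] 440
held ((0.4625597596168518, -0.21776191890239716), 0.019510628655552864) 0.029217924374516747 off from tcp [-0.00108253  0.00045002]
t 7.0 tcp [ 0.4636 -0.2182  0.0465] d tool [-0.0001 -0.0008  0.0065] ty yaw 1.154 tilt [ 4.e-04 -2.e-04 -1.e+00] F [ 0.05 -0.05 -0.16] w 0.169
```

View pics/w7.png

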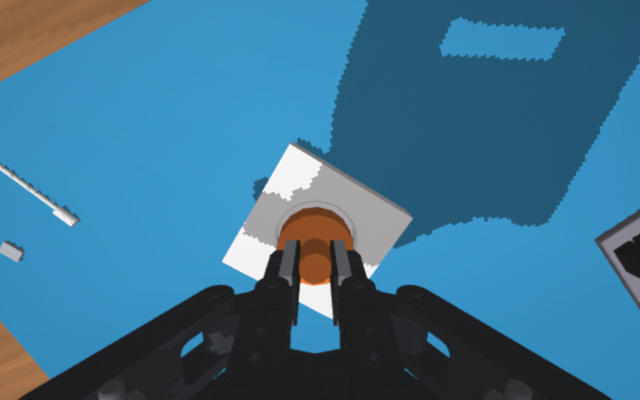

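drive_tool(commands="-0.0002 0 0.002 0 0 0;0 0 0.002 0 0 0;0 0 0.002 0 0 0;0 0 0.001 0 0 0;0 0 0 0 0 0;0 0 0 0 0 0")

```text
t: 7.5
tcp_pos: [0.4637, -0.2182, 0.0395]
eef_rot: [0.0, 0.207, 0.978, -0.0]
force: [-0.8, 0.9, 3.0]
width: 0.172
```

Touching the floor (3 N at the expected height). Release and rise.

drive_tool(commands="0 0 0 0 0 0;0 0 0 0 0 0;0 0 0 0 0 0;0 0 0 0 0 0;0 0 -0.01 0 0 0;0 0 -0.02 0 0 0;0 0 -0.03 0 0 0;0 0 -0.02 0 0 0;0 0 0 0 0 0;0 0 0 0 0 0", claw=0.04)

```text
t: 8.33
tcp_pos: [0.4644, -0.2186, 0.1209]
eef_rot: [0.002, 0.207, 0.978, -0.0]
force: [0.5, 0.4, -0.7]
width: 0.469
```

```bash
python3 - <<'E'
from meas import *
c=env.calibration('wrist');p,d=shot('wrist','w8')
dock(p,d,c)
X=cloud('wrist',d,c);hsv=cv2.cvtColor(p,cv2.COLOR_BGR2HSV)
m=((hsv[...,0]>3)&(hsv[...,0]<14)&(hsv[...,1]>190)&(np.hypot(X[...,0]-.463,X[...,1]+.218)<.03))
P=X[m]
for lo,hi in ((.019,.025),(.036,.043)):
    s=P[(P[:,2]>lo)&(P[:,2]<hi)];print(len(s),s.mean(0),cv2.minEnclosingCircle(s[:,:2].astype(np.float32)),s[:,2].std())
lens(p,d,c)
goto([.5795,-.0238,.14],np.deg2rad(16.7+90));print(env.observe()['q'])
E
```

```text
dock ((0.4629182815551758, -0.2176065742969513), (0.07619192451238632, 0.07657649368047714), 34.937435150146484) 7032
floor ((0.4631233215332031, -0.21768692135810852), 0.021517278626561165) [ 0.45269355 -0.21195456  0.00873421] 179
150 [ 0.46708318 -0.21502285  0.0225755 ] ((0.46242547035217285, -0.2176697850227356), 0.01879671774804592) 0.000720341929577522
114 [ 0.46500553 -0.21763008  0.04052295] ((0.4634896516799927, -0.21786116063594818), 0.007741123903542757) 0.0007818876591434371
lens ((0.5734885334968567, -0.026118014007806778), (0.10087574273347855, 0.031333617866039276), 17.759037017822266) 0.058539288360450165 3926
t 8.38 tcp [ 0.4637 -0.2182  0.1198] d tool [-0.0272  0.2247 -0.0202] ty yaw 1.154 tilt [ 9.e-04 -5.e-04 -1.e+00] F [-0.22 -0.02 -0.51] w 0.467
wz -0.7082426501271115
[-4.63091100e-01  4.51020258e-01  1.95821462e+00 -2.29392255e-05
  7.31371510e-01 -1.61709773e+00]
```

View pics/w8.png

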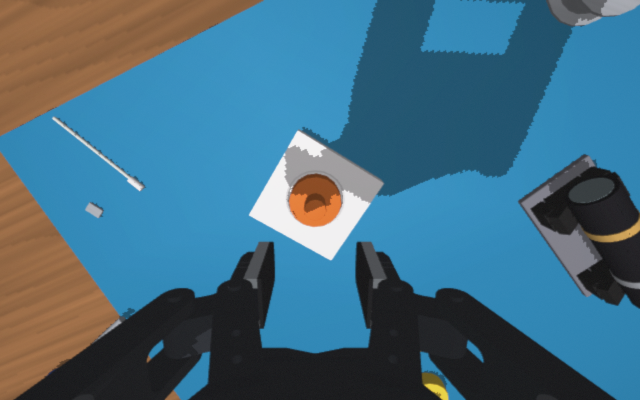

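drive_tool(commands="-0.002 0.014 -0.01 0 0 0;-0.003 0.028 -0.01 0 0 -0.06;-0.0059 0.0296 0 0 0 -0.118;-0.0094 0.0287 0 0 0 -0.118;-0.0127 0.0274 0 0 0 -0.118;-0.0159 0.0257 0 0 0 -0.118;-0.0188 0.0237 0 0 0 -0.118;-0.015 0.015 0 0 0 -0.058;-0.005 0.005 0 0 0 0;0 0 0 0 0 0;0 0 0 0 0 0", claw=0.065)

```text
t: 9.3
tcp_pos: [0.5782, -0.0293, 0.1382]
eef_rot: [-0.001, -0.145, 0.989, 0.0]
force: [0.1, -0.2, -0.9]
width: 0.762
```

```bash
python3 - <<'E'
from meas import *
c=env.calibration('wrist');p,d=shot('wrist','w9')
lens(p,d,c)
goto([.5795,-.0238,.14],np.deg2rad(16.7+90));print(env.observe()['q'])
E
```

```text
lens ((0.5794082880020142, -0.023410614579916), (0.11070932447910309, 0.030699115246534348), 16.541393280029297) 0.05831621672474028 5849
t 9.35 tcp [ 0.5781 -0.0298  0.1384] d tool [-0.0031  0.0054 -0.0016] ty yaw 1.861 tilt [-2.2e-03 -1.0e-04 -1.0e+00] F [-0.32 -0.28 -0.74] w 0.761
wz -0.0017253241305179579
[-7.19608033e-02  4.99754792e-01  1.80131674e+00 -3.75671639e-04
  8.42752865e-01 -1.93225208e+00]
```

View pics/w9.png

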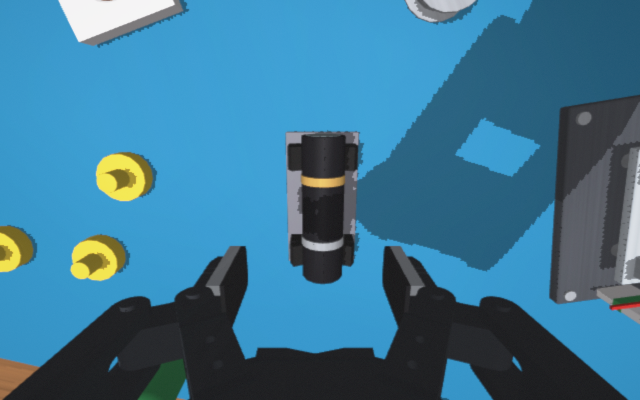

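drive_tool(commands="-0.003 0.0054 0.015 0 0 0;0 0 0.025 0 0 0;0 0 0.025 0 0 0;0 0 0.02 0 0 0;0 0 0.012 0 0 0;0 0 0.006 0 0 0;0 0 0 0 0 0;0 0 0 0 0 0")

```text
t: 10.02
tcp_pos: [0.5808, -0.0237, 0.0368]
eef_rot: [0.0, -0.145, 0.989, -0.0]
force: [0.1, 0.2, -0.0]
width: 0.762
```

```bash
python3 - <<'E'
from meas import *
c=env.calibration('wrist');p,d=shot('wrist','w10')
lens(p,d,c)
goto([.5795,-.0238,.035],np.deg2rad(16.6+90))
E
```

```text
lens ((0.5702413320541382, -0.02634112909436226), (0.07889679819345474, 0.08969882875680923), 68.92486572265625) 0.06499852142361531 16938
t 10.07 tcp [ 0.5813 -0.0235  0.0372] d tool [0.0018 0.0002 0.0022] ty yaw 1.861 tilt [ 1.4e-03 -1.0e-04 -1.0e+00] F [ 0.23 -0.03  0.09] w 0.76
wz 0.0008291023149462617
```

View pics/w10.png

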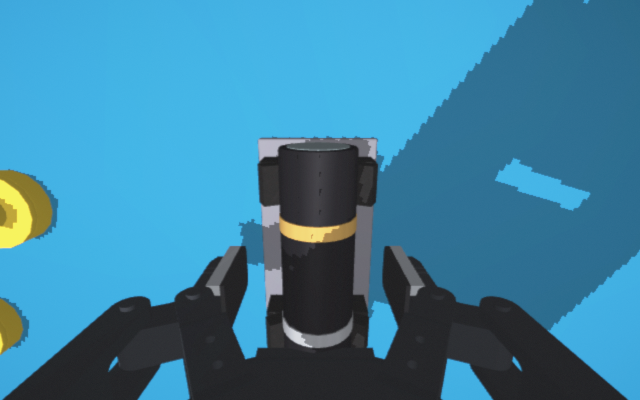

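drive_tool(commands="0.0015 0 0.001 0 0 0;0 0 0 0 0 0;0 0 0 0 0 0;0 0 0 0 0 0;0 0 0 0 0 0;0 0 0 0 0 0;0 0 0 0 0 0", claw=0.0, grip_force=30)

```text
t: 10.65
tcp_pos: [0.5793, -0.023, 0.0363]
eef_rot: [0.0, -0.145, 0.989, 0.0]
force: [-3.4, 2.6, 5.3]
width: 0.365
```

drive_tool(commands="0 0 -0.01 0 0 0;0 0 -0.02 0 0 0;0 0 -0.03 0 0 0;0 0 -0.03 0 0 0;0 0 -0.02 0 0 0;0 0 -0.01 0 0 0;0 0 0 0 0 0;0 0 0 0 0 0")

```text
t: 11.32
tcp_pos: [0.5791, -0.0236, 0.1555]
eef_rot: [0.0, -0.145, 0.989, -0.0]
force: [0.5, -0.1, -0.3]
width: 0.362
```

```bash
python3 - <<'E'
from meas import *
c=env.calibration('wrist');p,d=shot('wrist','w11')
goto([.511,.2235,.20],np.deg2rad(25.9+90))
E
```

```text
t 11.37 tcp [ 0.5785 -0.0236  0.1545] d tool [-0.0062  0.256  -0.0454] ty yaw 1.862 tilt [-0.0013  0.     -1.    ] F [-1.07 -0.54 -1.86] w 0.362
wz -0.16088705059667396
```

View pics/w11.png

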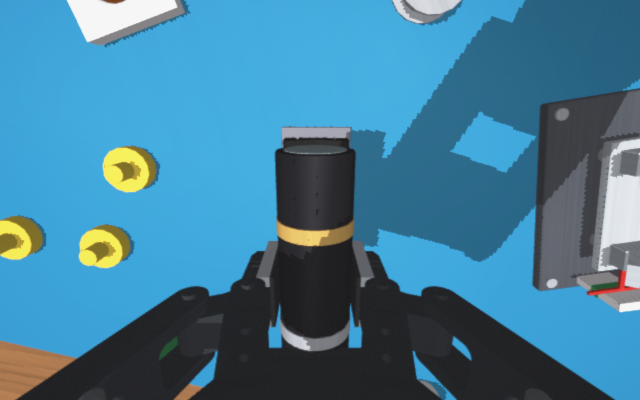

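drive_tool(commands="-0.005 0.01 -0.01 0 0 0;-0.008 0.02 -0.01 0 0 -0.04;-0.008 0.024 -0.01 0 0 -0.04;-0.008 0.024 -0.01 0 0 -0.04;-0.008 0.024 -0.01 0 0 -0.04;-0.008 0.02 0 0 0 0;-0.005 0.01 0 0 0 0;0 0 0 0 0 0;0 0 0 0 0 0;0 0 0 0 0 0")

```text
t: 12.2
tcp_pos: [0.5775, 0.1168, 0.2045]
eef_rot: [-0.001, -0.224, 0.975, -0.0]
force: [-0.5, 0.4, -0.7]
width: 0.363
```

```bash
cat >> meas.py <<'E'
def fix(p,d,c,cen=(.513,.2227)):
    X=cloud('wrist',d,c);r=np.hypot(X[...,0]-cen[0],X[...,1]-cen[1])
    for nm,lo,hi in (('base',.009,.015),('plate',.037,.043),('vtop',.073,.079)):
        m=(X[...,2]>lo)&(X[...,2]<hi)&(r<.12)
        if m.sum()>20: print(nm,cv2.minAreaRect(X[m][:,:2].astype(np.float32)),m.sum(),X[m][:,2].mean())
E
python3 - <<'E'
from meas import *
c=env.calibration('wrist');p,d=shot('wrist','w12')
fix(p,d,c)
goto([.513,.2227,.20],np.deg2rad(25.9+90))
E
```

```text
base ((0.5130749344825745, 0.2233051061630249), (0.17948272824287415, 0.10051475465297699), 25.74509620666504) 10285 0.012604756267883977
plate ((0.5275208950042725, 0.22587323188781738), (0.1400524377822876, 0.05629178509116173), 29.58009910583496) 3567 0.04066494144879853
vtop ((0.5134835839271545, 0.22296033799648285), (0.09796775877475739, 0.052332598716020584), 25.736347198486328) 858 0.07516501524353127
t 12.25 tcp [0.5776 0.1165 0.2046] d tool [0.0119 0.1237 0.0047] ty yaw 2.021 tilt [-1.4e-03 -5.0e-04 -1.0e+00] F [-0.23  0.14 -1.36] w 0.359
wz -0.0016214015658331249
```

View pics/w12.png

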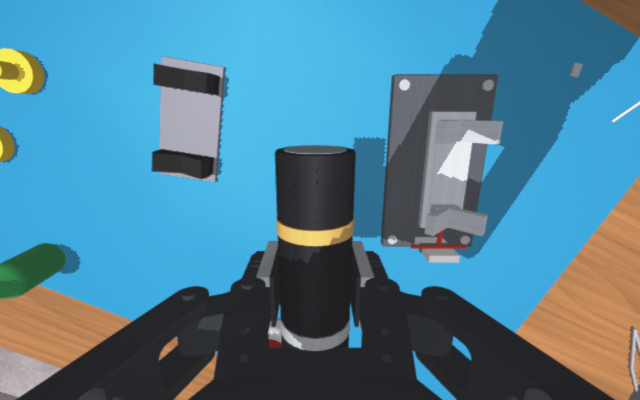

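drive_tool(commands="0.001 0.01 0 0 0 0;0.002 0.022 0 0 0 0;0.003 0.03 0 0 0 0;0.0025 0.03 0.01 0 0 0;0.002 0.022 0.02 0 0 0;0.001 0.01 0.02 0 0 0;0 0 0.015 0 0 0;0 0 0.01 0 0 0;0 0 0 0 0 0;0 0 0 0 0 0;0 0 0 0 0 0")

```text
t: 13.17
tcp_pos: [0.5143, 0.2237, 0.1311]
eef_rot: [0.001, -0.223, 0.975, 0.0]
force: [0.5, -0.7, -0.3]
width: 0.36
```

```bash
python3 - <<'E'
from meas import *
c=env.calibration('wrist');p,d=shot('wrist','w13')
fix(p,d,c);shot('side','s13')
goto([.5133,.2231,.0743],np.deg2rad(25.74+90))
p=cv2.imread('pics/s13.png');cv2.imwrite('pics/s13c.png',cv2.resize(p[120:230,160:290],None,fx=5,fy=5,interpolation=cv2.INTER_CUBIC))
E
```

```text
base ((0.49511194229125977, 0.21494203805923462), (0.13917748630046844, 0.10039080679416656), 25.675397872924805) 11463 0.012597131499088875
plate ((0.4666327238082886, 0.20133616030216217), (0.008832931518554688, 0.03933678939938545), 25.693017959594727) 697 0.04054534509240258
vtop ((0.47677093744277954, 0.20633192360401154), (0.01801954209804535, 0.052148304879665375), 25.4036865234375) 254 0.07482993590965838
t 13.27 tcp [0.5144 0.2238 0.1314] d tool [ 0.0014 -0.0001  0.0571] ty yaw 2.021 tilt [ 1.8e-03  7.0e-04 -1.0e+00] F [-0.18  0.   -0.77] w 0.37
wz 0.0010721387320260511
```

View pics/w13.png

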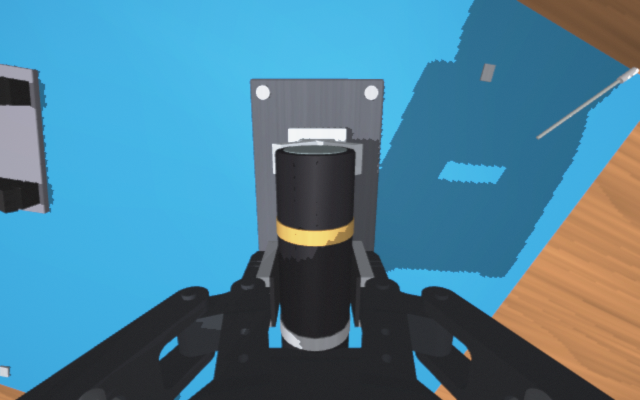

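View pics/s13c.png

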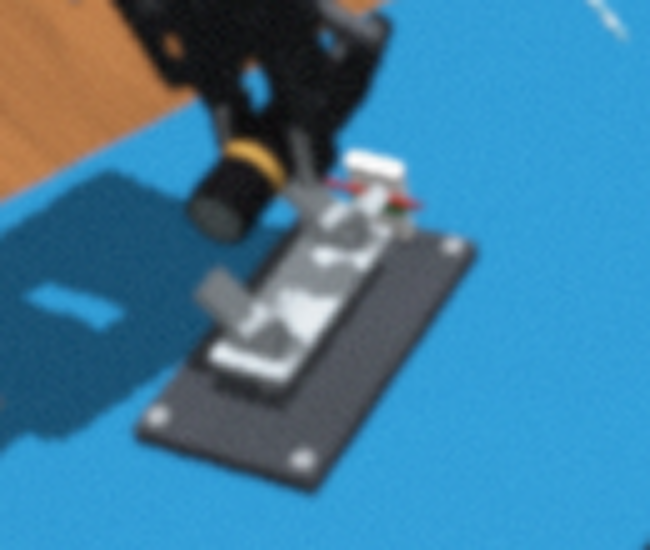

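drive_tool(commands="0.0014 0.0002 0.01 0 0 0;0 0 0.015 0 0 0;0 0 0.015 0 0 0;0 0 0.008 0 0 0;0 0 0.004 0 0 0;0 0 0.002 0 0 0;0 0 0.001 0 0 0;0 0 0 0 0 0;0 0 0 0 0 0")

```text
t: 14.02
tcp_pos: [0.5125, 0.2237, 0.0759]
eef_rot: [0.0, -0.224, 0.975, 0.0]
force: [0.5, 0.2, -0.7]
width: 0.361
```

drive_tool(commands="0 0 0.001 0 0 0;0 0 0.001 0 0 0;0 0 0 0 0 0;0 0 0 0 0 0")

```text
t: 14.35
tcp_pos: [0.5126, 0.2238, 0.0738]
eef_rot: [0.001, -0.224, 0.975, 0.0]
force: [-0.5, 0.6, 4.1]
width: 0.367
```

drive_tool(commands="0 0 0 0 0 0;0 0 0 0 0 0;0 0 0 0 0 0;0 0 0 0 0 0;0 0 -0.005 0 0 0;0 0 -0.015 0 0 0;0 0 -0.025 0 0 0;0 0 -0.03 0 0 0;0 0 -0.02 0 0 0;0 0 -0.01 0 0 0;0 0 0 0 0 0;0 0 0 0 0 0", claw=0.055)

```text
t: 15.35
tcp_pos: [0.512, 0.2234, 0.1782]
eef_rot: [0.0, -0.224, 0.975, 0.0]
force: [1.1, -0.5, 0.3]
width: 0.644
```

```bash
cat >> meas.py <<'E'
def lensv(p,d,c):
    X=cloud('wrist',d,c);r=np.hypot(X[...,0]-.513,X[...,1]-.223)
    m=(X[...,2]>.083)&(X[...,2]<.1)&(r<.075)
    P=X[m];print('lens',cv2.minAreaRect(P[:,:2].astype(np.float32)),m.sum(),np.percentile(P[:,2],99))
    e=np.array([.9007,.4344]);f=np.array([-.4344,.9007]);D=P[:,:2]-[.5133,.2231];s=D@e;q=D@f
    for a in range(-50,51,20):
        k=np.abs(s-a/1000)<.01
        if k.sum()>30:
            # circle fit in (q,z)
            A=np.c_[2*q[k],2*P[k,2],np.ones(k.sum())];b=q[k]**2+P[k,2]**2;sol=np.linalg.lstsq(A,b,rcond=None)[0]
            print(a,'top',np.percentile(P[k,2],98).round(4),'qmid',((q[k].min()+q[k].max())/2).round(4),'fit',sol[:2].round(4),np.sqrt(sol[2]+sol[0]**2+sol[1]**2).round(4))
E
python3 - <<'E'
from meas import *
c=env.calibration('wrist');p,d=shot('wrist','w14')
fix(p,d,c);lensv(p,d,c)
goto([.5133,.2231,.12],np.deg2rad(25.74+90))
E
```

```text
base ((0.5129350423812866, 0.2236124724149704), (0.17899975180625916, 0.10025347024202347), 25.708145141601562) 11147 0.012633157091518219
plate ((0.5218550562858582, 0.22938129305839539), (0.13348038494586945, 0.05566630885004997), 24.2912654876709) 478 0.04061717800123327
vtop ((0.5101168155670166, 0.2221149355173111), (0.10499249398708344, 0.052414871752262115), 25.399314880371094) 1016 0.07521758307445522
lens ((0.5126128792762756, 0.22360292077064514), (0.11084951460361481, 0.03124847263097763), 25.64752960205078) 5939 0.09547535637808631
-50 top 0.0951 qmid 0.0006 fit [0.0007 0.0798] 0.0146
-30 top 0.0953 qmid 0.0008 fit [0.0006 0.0792] 0.0154
-10 top 0.0953 qmid 0.0008 fit [0.0006 0.0793] 0.0152
10 top 0.0952 qmid 0.0005 fit [0.0006 0.0791] 0.0154
30 top 0.0955 qmid 0.0005 fit [0.0005 0.0793] 0.0154
50 top 0.0952 qmid 0.0006 fit [0.0005 0.0793] 0.0152
t 15.4 tcp [0.5115 0.2232 0.1774] d tool [-0.0017 -0.0009  0.0574] ty yaw 2.022 tilt [-1.3e-03 -6.0e-04 -1.0e+00] F [ 0.49  0.26 -0.01] w 0.647
wz 0.0019802722391788485
```

View pics/w14.png

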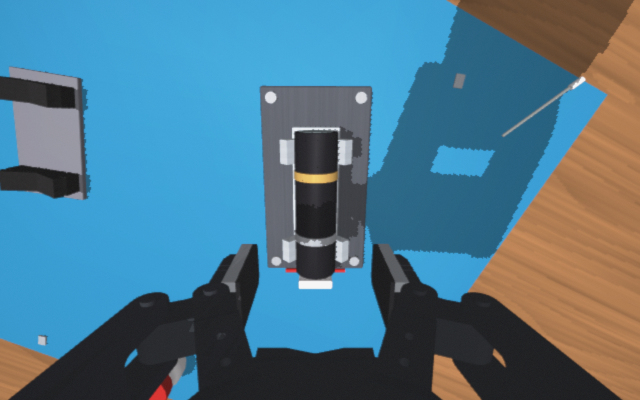

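drive_tool(commands="-0.001 -0.0003 0 0 0 0;0 0 0 0 0 0;0 0 0 0 0 0;0 0 0 0 0 0;0 0 0 0 0 0;0 0 0 0 0 0;0 0 0 0 0 0;0 0 0.01 0 0 0;0 0 0.018 0 0 0;0 0 0.018 0 0 0;0 0 0.01 0 0 0;0 0 0.006 0 0 0;0 0 0 0 0 0;0 0 0 0 0 0", claw=0.0, grip_force=25)

```text
t: 16.57
tcp_pos: [0.5132, 0.2237, 0.1163]
eef_rot: [-0.0, -0.224, 0.975, -0.0]
force: [0.2, -0.1, -0.1]
width: -0.0
```

```bash
python3 - <<'E'
from meas import *
c=env.calibration('wrist');p,d=shot('wrist','w15')
goto([.5129,.2236,.108],np.deg2rad(25.74+90))
E
```

```text
t 16.62 tcp [0.5136 0.2238 0.1167] d tool [0.0007 0.0001 0.0087] ty yaw 2.022 tilt [ 7.e-04  3.e-04 -1.e+00] F [0.76 0.67 1.34] w 0.004
wz 0.0019442651506982322
```

View pics/w15.png

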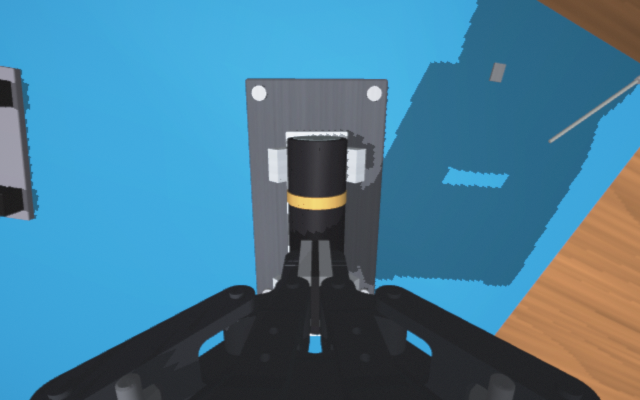

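drive_tool(commands="0 0 0.003 0 0 0;0 0 0.002 0 0 0;0 0 0.001 0 0 0;0 0 0.001 0 0 0;0 0 0.001 0 0 0;0 0 0.001 0 0 0;0 0 0 0 0 0;0 0 0 0 0 0")

```text
t: 17.28
tcp_pos: [0.5133, 0.2237, 0.1075]
eef_rot: [0.0, -0.224, 0.975, 0.0]
force: [-0.2, -0.4, 2.2]
width: 0.002
```

drive_tool(commands="0 0 0.001 0 0 0;0 0 0.001 0 0 0;0 0 0.001 0 0 0;0 0 0 0 0 0;0 0 0 0 0 0")

```text
t: 17.7
tcp_pos: [0.5133, 0.2237, 0.1045]
eef_rot: [0.0, -0.224, 0.975, 0.0]
force: [-0.9, -0.6, 5.2]
width: 0.002
```

drive_tool(commands="0 0 0.001 0 0 0;0 0 0.001 0 0 0;0 0 0.001 0 0 0;0 0 0.001 0 0 0;0 0 0.001 0 0 0;0 0 0 0 0 0;0 0 0 0 0 0;0 0 0 0 0 0;0 0 0 0 0 0")

```text
t: 18.45
tcp_pos: [0.5133, 0.2237, 0.0999]
eef_rot: [0.0, -0.224, 0.975, 0.0]
force: [-2.3, -0.4, 9.4]
width: -0.003
```

```bash
python3 - <<'E'
from meas import *
c=env.calibration('wrist');p,d=shot('wrist','w16')
fix(p,d,c)
X=cloud('wrist',d,c);r=np.hypot(X[...,0]-.513,X[...,1]-.223)
m=(X[...,2]>.07)&(X[...,2]<.095)&(r<.075)
e=np.array([.9007,.4344]);f=np.array([-.4344,.9007]);P=X[m];D=P[:,:2]-[.5129,.2236];s=D@e;q=D@f
for a in (-52,-48,-44,-40,-36,-32,-28):
    k=(np.abs(s-a/1000)<.002)&(np.abs(q)<.013)
    A=np.c_[2*q[k],2*P[k,2],np.ones(k.sum())];b=q[k]**2+P[k,2]**2;sol=np.linalg.lstsq(A,b,rcond=None)[0]
    print(a,k.sum(),np.percentile(P[k,2],98).round(4),sol[:2].round(4))
q_,_=shot('side','s16');t_,_=shot('top','t16')
a=cv2.resize(q_[130:225,180:260],None,fx=5,fy=5,interpolation=cv2.INTER_CUBIC)
b=cv2.resize(t_[180:275,180:260],None,fx=5,fy=5,interpolation=cv2.INTER_CUBIC)
cv2.imwrite('pics/s16c.png',np.hstack([a,b]))
goto([.5129,.2236,.0995],np.deg2rad(25.74+90))
for n in ('lens_center','carriage','cap_center'):
    for r in env.spot_in('side',n)[:1]: print(n,r['confidence'],w('side',r['point']))
E
```

```text
base ((0.5047498345375061, 0.21962188184261322), (0.16175270080566406, 0.10030107200145721), 25.561506271362305) 18386 0.012608025555221867
vtop ((0.49017250537872314, 0.21274550259113312), (0.061225954443216324, 0.03191089257597923), 25.186264038085938) 908 0.07656519041287578
-52 484 0.0874 [0.     0.0721]
-48 470 0.0872 [0.     0.0717]
-44 448 0.0871 [0.    0.072]
-40 448 0.0872 [0.0001 0.0718]
-36 438 0.0872 [0.     0.0718]
-32 438 0.0871 [0.     0.0717]
-28 436 0.0876 [0.     0.0723]
t 18.6 tcp [0.5133 0.2237 0.0999] d tool [0.0004 0.     0.0004] ty yaw 2.022 tilt [ 4.e-04  2.e-04 -1.e+00] F [-2.38 -1.23 10.27] w 0.003
wz 0.0019810277148564204
lens_center 0.92 [0.49587873 0.20780586 0.07809075]
carriage 0.84 [0.51234215 0.21043701 0.02853711]
cap_center 0.87 [ 0.62215424 -0.35413626  0.01193479]
```

View pics/w16.png

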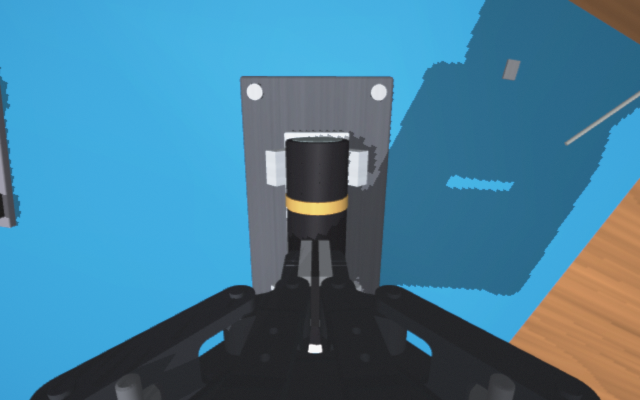

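View pics/s16c.png

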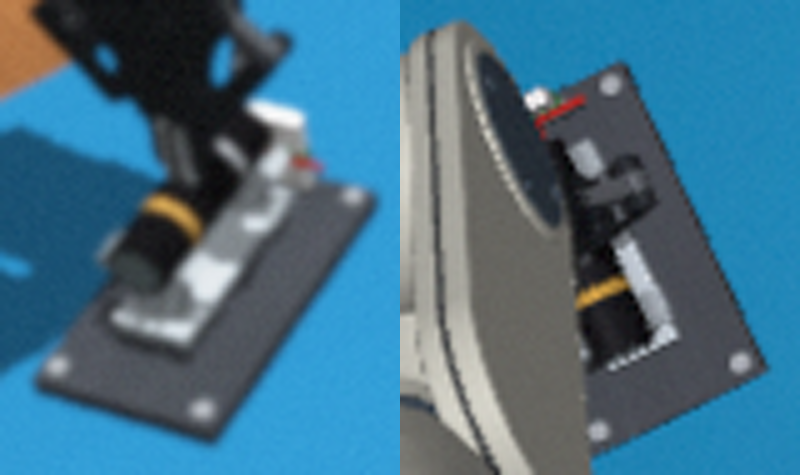

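View pics/t16.png

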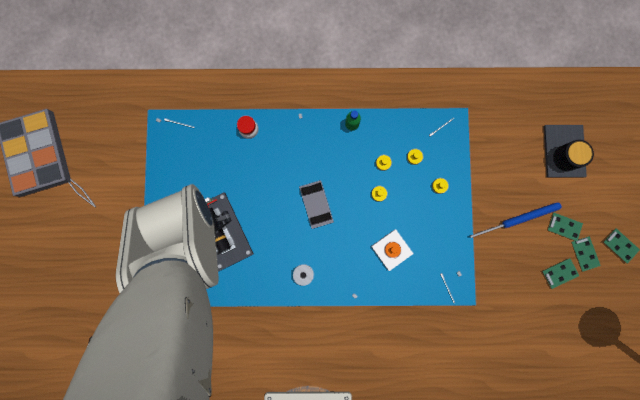

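```bash
python3 - <<'E'
from h import *
s=env.observe();print(s['t'],s['force'],s['tcp_pos'],np.abs(s['joint_vel']).max());print(env.close_job())
E
```

```text
18.75 [-3.16201178 -0.8163026  10.03872656] [0.51330934 0.22370401 0.09993182] 0.0023845994196317667
the job is handed in; nothing more can be done
None
```

The orange cap is parked in the dock and the lens is in the V-block, pressed down by the closed fingertips on its top. I handed the job in at 18.75 s with the push still held.

- **Cap:** after release it sat within about 0.5 mm of the pocket centre, with its skirt top at 22.6 mm (22 mm expected). The final top picture shows it still there.
- **Lens:** it is level along its visible length and centred to within about 1 mm. Pressing it did not shift it sideways.
- **Press:** the lens dropped about 7.5 mm, so the carriage should be in the green band (4–12 mm). The push was about 10 N down, with roughly 0.5 N sideways across the V (0.1 N in an earlier reading) and 2.5–3 N along the lens axis.
- **Bystanders:** the jar, the reel and the bottle stand where they started.

**Not confirmed:** I could not read the pointer in the green band from the pictures, because the arm and the low resolution hid it. That rests on the measured lens drop and the force. The forces on the individual V walls could not be measured either. A last network check on the side picture put the cap at one of the yellow look-alikes' places or nearby, not at the dock; I disregarded it because the picture clearly shows the orange cap in the dock.

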